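Hold the cover plate over the letter feeder's screw holes

ROBOT

A 7-joint arm with a two-finger parallel gripper is mounted at the origin on the work surface. World frame = base frame: x ahead of the robot, y to its left, z up, the work surface at z = 0. Lengths are in m, angles in rad, forces in N, time in s.
With the tool pointing down it reaches from about 0.4 to 0.85 m from the base axis. Payload 10.4 kg.
Tool frame: the origin (TCP) lies midway between the tips of the shut fingers; the grasp point (between the pads) lies 19 mm behind it; y points along the fingers, x is the direction in which the jaws open and shut, and the axes are right-handed (so a half turn about y gives the same grasp; the last joint's range is limited). The gripper opens to 87 mm and grips with 3 to 60 N. Pads are 19 mm wide; open, the fingers measure 117 mm over their backs; the gripper's body (75 mm by 190 mm) begins 51 mm behind the grasp point.
Start: joints at [-0.023, 0.332, -0.065, 1.46, 0.022, 1.35, -0.088], TCP at [0.625, 0, 0.223] pointing down, gripper open.
Joint ranges: [-2.6, 2.6], [-0.5, 2.12], [-1.47, 1.34], [0.16, 2.42], [-1.27, 4.41], [0.06, 2.06], [-2.6, 2.6]. Speed limits (rad/s): [2.22, 2.22, 2.79, 2.79, 3.14, 3.14, 3.14].

INTERFACE

Orientations are given as a unit quaternion [x, y, z, w].
In Python, from bench import r gives the robot as it stands. The module is installed in compiled form; this text tells all that it offers.
- The arm moves only by the tool arm_command, never from a script. Its argument "deltas" is one flat list of numbers, 6 for each row, row after row: the shift along the tool's x, y, z in m, then the turn, a rotation vector about the tool's x, y, z in degrees. In form: [tx, ty, tz, ax, ay, az, tx, ty, tz, ax, ay, az, ...]. A call has 1 to 8 rows; each row is the pose to reach, as a shift and turn from the pose commanded when the call began, along the tool's axes at that moment; what a row does not reach only later rows make up. A row lasts 1/8 s, in which the tool goes at most 62.5 mm and 10.7 degrees, less where a joint would pass 70% of its speed; a pose out of reach is approached as far as the arm can. A call with a gripper value outside its range is refused whole. "hand" is the opening, from 0 (shut) to 1 (fully open), set as the call begins (left out, the last holds). The fingers move at their own pace and stop on an object; "grip_force" is the grip in N (left out, the last holds). Time passes only in rows, so rows that repeat a pose let the fingers close. It gives the time, the measured TCP pose, the force and the opening at its end, in the units of the state.
- r.read_state(): the state, without advancing time (a new reading comes with each control period).
- r.camera(name): name is "scene" or "side" or "wrist"; returns a dict with "image" (480x640x3 uint8, red, green, blue), "intrinsics" (3x3 intrinsics, pixels), "world_from_camera" (4x4, takes a point from camera to world coordinates); the wrist camera has in their place "hand_eye" (4x4, takes a point from camera to tool coordinates, whose origin is the TCP and whose axes are the tool frame's). Camera axes: x right, y down, z forward; pixel columns grow to the right and rows downward; lengths in m; the calibration is good to about 2 mm. A picture is of the moment at which its call begins: read the wrist's pose just before it. There is no depth.
- r.close_job(): hands the job in, once; it reports no verdict.
Trained networks look in a picture, given as the dict that the camera call returned (one of the last four; its "shot" number tells which), for a name from the list of things; names that differ only in an ending like _2 or _b are one class to them, and where a whole thing is asked for, a point or a joint stands for the part that bears it (a point fixed in the world has none). Each returns a list of dicts, best first, with "conf" (0 to 1); they miss things now and then, are a little off and sometimes report something else, mostly with a low value. They report only what shows in the picture. A call takes as long as a camera call. They do not tell look-alikes from the thing itself.
- r.boxes_of(picture, query): "centre" ([row, column] in pixels, amid what is visible of it).
- r.regions_of(picture, query): "region" (480x640 bool, what is visible of it) and "centre" ([row, column] in pixels, amid what is visible of it).
The state is a dict: "time": time; "joint_positions": joint angles; "joint_vel": joint speeds; "joint_torque": joint torques, N m; "ee_pos": TCP position; "eef_rot": TCP orientation; "ft_force": force on the tool from outside, world axes, zero at the start; "torque": the same for the moment, N m; "width": finger opening in m.
Only numpy, scipy, OpenCV 4.12 (cv2) and the standard library are available. Lean on these libraries where they do the work, as an engineer would, in place of code of your own. Each camera call takes 0.05 s, during which the arm holds its last target.

TASK

First take the hand stamp off the letter feeder's housing and stand it upright in the empty stamp tray. Then pick up the T-shaped cover plate by its handle and hold it level about a centimetre above the housing, touching nothing but the gripper, turned so that each of its three holes is straight above its threaded hole and a colleague can start the screws: finish holding it still there, do not set it down or let go. Leave everything else where it is.

Things in the scene. Friction and masses are not known exactly. Their poses are not given: they have to be found in the camera images.
- housing: The air unit of a letter feeder: a grey painted metal box, 160 (x) x 190 (y) x 60 mm high, fixed to the table. Its flat top is 60 mm above the table, with a flush slotted air screen in the middle and three threaded holes (8 mm dark holes in steel inserts) in a triangle around it. Origin: centre of its underside, on the table; z up. Louvres and a black knob on its -x face.
- cover: Cover plate: bare aluminium T-shaped plate, 5 mm thick, flat on the table, 0.22 to 0.36 kg. Wide part 140 mm (y) x 60 mm (x -43 to +17 mm), tongue 60 mm (y) x 45 mm (x +17 to +62 mm). Three 16 mm through holes, bow handle on top over its centre of mass. Origin: on the underside, right under the middle of the handle; x towards the tongue, z up.
- handle (a point): Middle of the cover plate's dark steel bow handle, 34 mm above the plate's underside (plate x = y = 0). The bar is 90 mm long along the plate's y, 12 mm thick in x, 12 mm high, on two 12 mm legs at y = +-39 mm; free underneath, 23 mm above the plate's upper face.
- stamp: A rubber hand stamp standing on top of the housing: wooden block 42 (x) x 58 (y) x 20 mm high with an upright round wooden handle on its middle, 86 mm high over all. The handle is a straight cylinder of 24 mm diameter from 42 to 80 mm above the underside. About 0.13 kg. Origin: centre of its underside, z up.
- tray: The stamp tray: an empty, open grey plastic tray, 150 (x) x 130 (y) x 30 mm high, walls 4 mm, floor 4 mm thick, fixed to the table. Origin: centre of its underside, z up.
- thread0 (a point): Threaded hole 0 of the housing, at x = -25, y = +55 mm in its frame: the centre of its mouth, level with the housing's top (z = 60 mm).
- thread1 (a point): Threaded hole 1 of the housing, at x = -25, y = -55 mm in its frame: the centre of its mouth, level with the housing's top (z = 60 mm).
- thread2 (a point): Threaded hole 2 of the housing, at x = +45, y = 0 mm (the tongue side) in its frame: the centre of its mouth, level with the housing's top (z = 60 mm).
- hole0 (a point): Hole 0 of the cover plate, at x = -25, y = +55 mm in its frame: the centre of its lower mouth, on the plate's underside (z = 0). It belongs over threaded hole 0.
- hole1 (a point): Hole 1 of the cover plate, at x = -25, y = -55 mm in its frame: the centre of its lower mouth, on the plate's underside (z = 0). It belongs over threaded hole 1.
- hole2 (a point): Hole 2 of the cover plate, at x = +45, y = 0 mm (the tongue side) in its frame: the centre of its lower mouth, on the plate's underside (z = 0). It belongs over threaded hole 2.
- dish: Bystander: small black dish, 72 mm across, 22 mm high (origin: centre of its underside).
- mug: Bystander: white mug, 74 mm across, 92 mm high (origin: centre of its underside).
- screwdriver: Bystander: black screwdriver, 200 mm long, lying on the table.
- inkpad: Bystander: flat steel ink pad tin, 70 x 110 x 22 mm (origin: centre of its underside).
Mind the look-alikes: they are no part of the job. Leave any blue or pink look-alike of the cover alone.

How it is judged:
By the outcome, as a careful person would: the job done as asked, in the order asked, and still so for the second after the job is handed in, while the arm keeps its last pose, push and grip.
It also fails if it takes over 58 s, if anything falls off the work surface, if the arm or the gripper's body presses on something with over 40 N, if the wrist force passes 120 N, or if a joint passes its speed limit or range.

## Working session

There is one attempt and no reset: what is moved stays moved. The work goes in short steps, Python scripts to look and compute and a tool call to move; the robot and the scene stay as the last step left them, time stands still between calls to the robot, and variables do not carry over. Pictures are saved under pics/ and viewed, and the job is handed in when it is done.

Besides the shell and the picture viewer there is one more tool, called after ">>>" as a command line: name --argument value ..., lists and objects as JSON in quotes. arm_command: Moves the arm, as the interface text tells. Its arguments: {"type":"object","properties":{"deltas":{"type":"array","items":{"type":"number"}},"hand":{"type":"number"},"grip_force":{"type":"number"}},"required":["deltas"]}

```bash
mkdir -p pics; python3 - <<'E'
from bench import r
import cv2,numpy as np,pickle
s=r.read_state(); print({k:np.round(v,4) for k,v in s.items()})
d={}
for n in ["scene","side","wrist"]:
    p=r.camera(n); d[n]=p; cv2.imwrite(f"pics/a_{n}.png",p["image"][:,:,::-1])
    print(n,p["intrinsics"].round(1).tolist(),np.round(p.get("world_from_camera",p.get("hand_eye")),4).tolist())
d["s"]=s
pickle.dump(d,open("a.pkl","wb"))
E
```

```text
{'time': np.float64(0.0), 'joint_positions': array([-0.0226,  0.3329, -0.0647,  1.461 ,  0.0216,  1.3499, -0.0885]), 'joint_vel': array([-0.0008,  0.0003,  0.0011,  0.0024,  0.    , -0.0012, -0.0001]), 'joint_torque': array([-1.00000e-04, -6.23246e+01,  2.44000e-02, -3.89891e+01,
       -6.14000e-02,  3.98000e-02,  2.00000e-04]), 'ee_pos': array([ 0.6246, -0.    ,  0.2217]), 'eef_rot': array([ 7.071e-01, -5.000e-04, -5.000e-04, -7.071e-01]), 'ft_force': array([-0.3924,  0.368 , -0.1733]), 'torque': array([ 0.0005, -0.0261, -0.0145]), 'width': np.float64(0.0872)}
scene [[472.3, 0.0, 323.9], [0.0, 472.3, 241.8], [0.0, 0.0, 1.0]] [[0.7097, 0.525, -0.4698, 0.9983], [0.7045, -0.5202, 0.4828, -0.5767], [0.0091, -0.6736, -0.7391, 0.8765], [0.0, 0.0, 0.0, 1.0]]
side [[568.6, 0.0, 320.3], [0.0, 568.6, 228.7], [0.0, 0.0, 1.0]] [[-0.9054, -0.2075, 0.3704, -0.0633], [-0.4246, 0.4508, -0.7852, 1.0597], [-0.004, -0.8682, -0.4963, 0.7428], [0.0, 0.0, 0.0, 1.0]]
wrist [[342.4, 0.0, 320.9], [0.0, 342.4, 238.9], [0.0, 0.0, 1.0]] [[1.0, 0.0011, -0.0002, 0.0007], [0.0004, -0.2646, 0.9644, -0.1612], [0.001, -0.9644, -0.2646, 0.0712], [0.0, 0.0, 0.0, 1.0]]
```

View pics/a_scene.png

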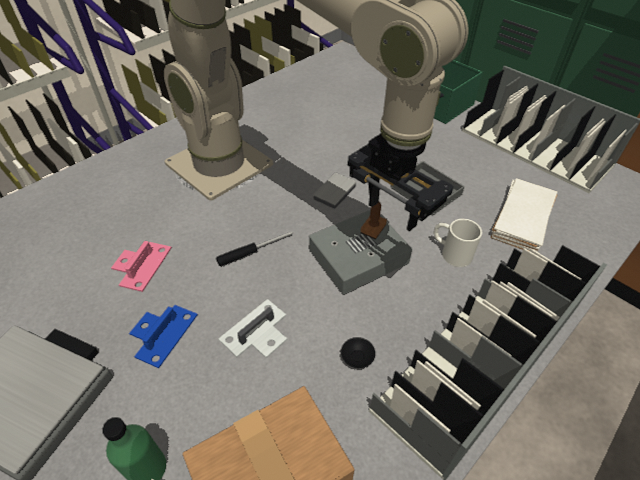

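View pics/a_side.png

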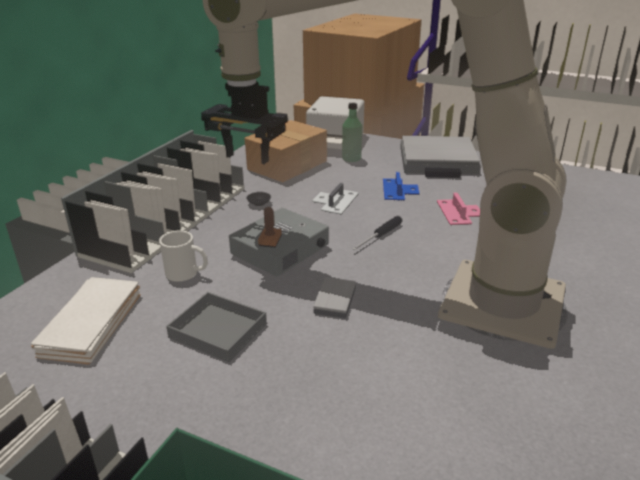

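View pics/a_wrist.png

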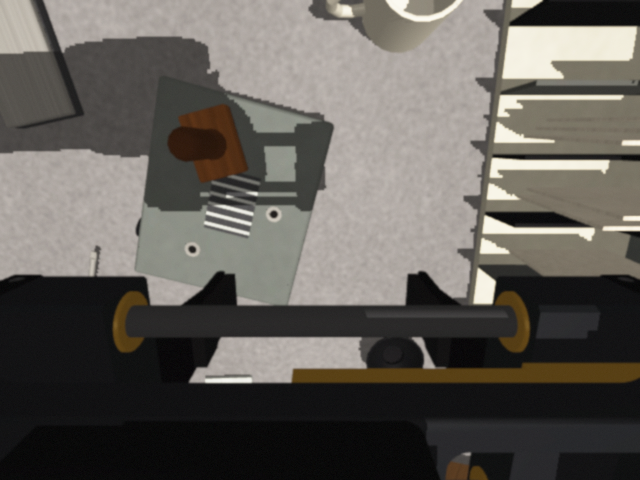

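```bash
cat > h.py <<'E'
import numpy as np,cv2
from scipy.spatial.transform import Rotation as R
def wfc(p,s=None):
    if "world_from_camera" in p: return np.array(p["world_from_camera"])
    T=np.eye(4);T[:3,:3]=R.from_quat(s["eef_rot"]).as_matrix();T[:3,3]=s["ee_pos"]
    return T@np.array(p["hand_eye"])
def ray(p,uv,z,s=None):
    T=wfc(p,s);K=p["intrinsics"]
    d=T[:3,:3]@np.linalg.inv(K)@np.array([uv[0],uv[1],1.]);o=T[:3,3]
    return o+d*(z-o[2])/d[2]
def proj(p,X,s=None):
    T=np.linalg.inv(wfc(p,s));X=np.atleast_2d(X);c=X@T[:3,:3].T+T[:3,3];q=c@np.array(p["intrinsics"]).T
    return q[:,:2]/q[:,2:]
def crop(im,x0,y0,w,h,k,fn):
    c=cv2.resize(im[y0:y0+h,x0:x0+w],None,fx=k,fy=k,interpolation=cv2.INTER_CUBIC);cv2.imwrite(fn,c[:,:,::-1])
E
python3 - <<'E'
from bench import r
from h import *
import pickle
d=pickle.load(open("a.pkl","rb"));s=d["s"]
for n in ["scene","side","wrist"]:
    for q in ["housing","cover","handle","stamp","tray","thread0","thread1","thread2","hole0","hole1","hole2"]:
        try:
            b=r.boxes_of(d[n],q)
            z={"housing":.06,"cover":.005,"handle":.034,"stamp":.1,"tray":.015}.get(q,.06 if "thread" in q else .005)
            print(n,q,[(np.round(x["centre"][::-1]).tolist(),round(x["conf"],2),ray(d[n],x["centre"][::-1],z,s)[:2].round(3).tolist()) for x in b[:4]])
        except Exception as e: print(n,q,e)
crop(d["scene"]["image"],210,290,90,75,8,"pics/b_cover.png")
crop(d["scene"]["image"],300,190,120,110,6,"pics/b_hous.png")
crop(d["side"]["image"],150,180,190,180,4,"pics/b_tray.png")
E
```

```text
scene housing [([353.0, 250.0], 0.73, [0.546, -0.014])]
scene cover [([256.0, 332.0], 0.89, [0.526, -0.294]), ([141.0, 262.0], 0.86, [0.182, -0.364]), ([159.0, 331.0], 0.55, [0.378, -0.437])]
scene handle [([260.0, 330.0], 0.77, [0.543, -0.294]), ([160.0, 333.0], 0.57, [0.405, -0.443]), ([142.0, 261.0], 0.57, [0.207, -0.368])]
scene stamp [([373.0, 221.0], 0.89, [0.538, 0.058])]
scene tray [([433.0, 177.0], 0.93, [0.494, 0.381]), ([355.0, 251.0], 0.44, [0.525, 0.019])]
scene thread0 [([355.0, 250.0], 0.92, [0.548, -0.011])]
scene thread1 [([355.0, 250.0], 0.92, [0.548, -0.011])]
scene thread2 [([355.0, 250.0], 0.92, [0.548, -0.011])]
scene hole0 [([259.0, 331.0], 0.91, [0.527, -0.288]), ([160.0, 332.0], 0.9, [0.383, -0.438]), ([141.0, 262.0], 0.87, [0.182, -0.365])]
scene hole1 [([259.0, 331.0], 0.91, [0.527, -0.288]), ([160.0, 332.0], 0.9, [0.383, -0.438]), ([141.0, 262.0], 0.87, [0.182, -0.365])]
scene hole2 [([259.0, 331.0], 0.91, [0.527, -0.288]), ([160.0, 332.0], 0.9, [0.383, -0.438]), ([141.0, 262.0], 0.87, [0.182, -0.365])]
side housing [([279.0, 242.0], 0.62, [0.507, 0.077]),
[... 1042 characters left out ...]
, [0.522, -0.289])]
wrist housing [([240.0, 200.0], 0.67, [0.548, 0.021])]
wrist cover [([227.0, 378.0], 0.59, [0.504, -0.218])]
wrist handle [([232.0, 376.0], 0.78, [0.519, -0.193])]
wrist stamp [([212.0, 140.0], 0.64, [0.538, 0.075])]
wrist tray []
wrist thread0 [([236.0, 202.0], 0.85, [0.544, 0.019]), ([233.0, 377.0], 0.73, [0.529, -0.175])]
wrist thread1 [([236.0, 202.0], 0.85, [0.544, 0.019]), ([233.0, 377.0], 0.73, [0.529, -0.175])]
wrist thread2 [([236.0, 202.0], 0.85, [0.544, 0.019]), ([233.0, 377.0], 0.73, [0.529, -0.175])]
wrist hole0 [([232.0, 377.0], 0.74, [0.511, -0.217])]
wrist hole1 [([232.0, 377.0], 0.74, [0.511, -0.217])]
wrist hole2 [([232.0, 377.0], 0.74, [0.511, -0.217])]
```

View pics/b_cover.png

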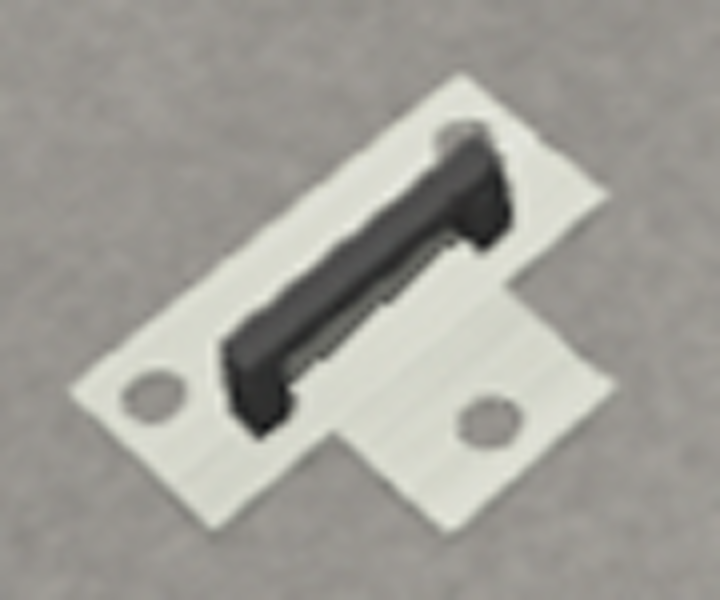

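View pics/b_hous.png

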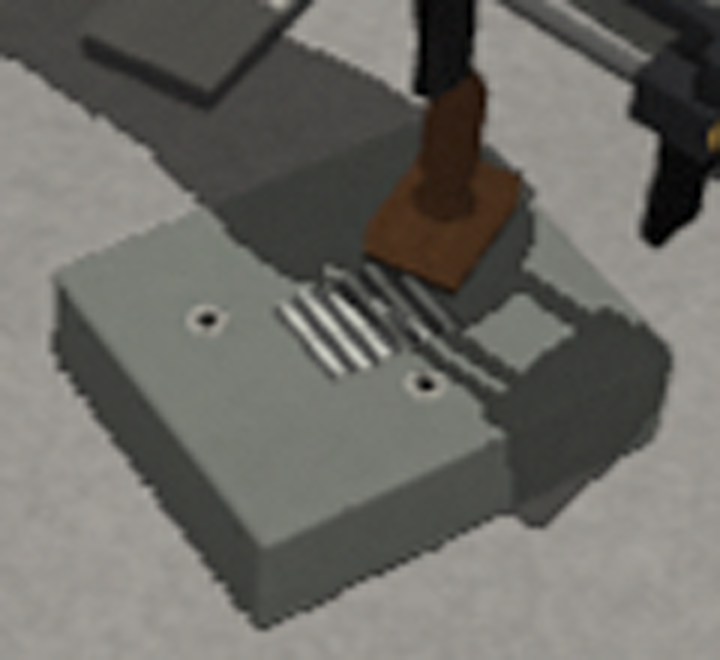

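View pics/b_tray.png

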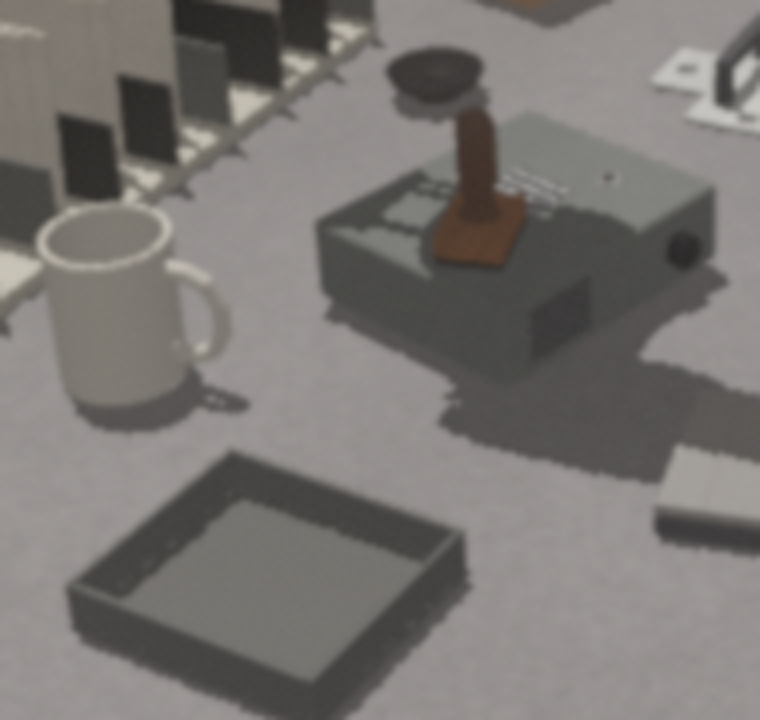

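```bash
cat >> h.py <<'E'
from scipy.optimize import least_squares
def fit(obs,x0):
    # obs: list of (pic,state,uv,modelpoint(x,y),z); solves x,y,yaw
    def X(v,m,z):
        c,s=np.cos(v[2]),np.sin(v[2]);return [v[0]+c*m[0]-s*m[1],v[1]+s*m[0]+c*m[1],z]
    def f(v): return np.concatenate([proj(p,X(v,m,z),s)[0]-uv for p,s,uv,m,z in obs])
    o=least_squares(f,x0,loss="soft_l1");return o.x,f(o.x).reshape(-1,2)
E
cat > f1.py <<'E'
from h import *
import pickle
d=pickle.load(open("a.pkl","rb"));s=d["s"]
S,D,W=d["scene"],d["side"],d["wrist"]
def c(o,k,x,y): return np.array([o[0]+(x+.5)/k-.5,o[1]+(y+.5)/k-.5])
hs=lambda x,y:c((300,190),6,x,y)
ds=lambda x,y:c((150,180),4,x,y)
cs=lambda x,y:c((210,290),8,x,y)
def show(n,o,x0):
    v,e=fit(o,x0);print(n,v[:2].round(4),np.degrees(v[2]).round(2));print(e.round(1).tolist());return v
m=1e-3
T1=(-.025,-.055);T2=(.045,0)
ob=[(S,s,hs(207,319),T1,.06),(S,s,hs(426,383),T2,.06),(S,s,hs(60,278),(-.08,-.095),.06),(S,s,hs(263,547),(.08,-.095),.06),
(W,s,(192,249),T1,.06),(W,s,(274,214),T2,.06),(W,s,(160,77),(-.08,.095),.06),(W,s,(333,124),(.08,.095),.06),(W,s,(136,270),(-.08,-.095),.06),
(D,s,ds(609,178),T1,.06),(D,s,ds(715,188),(-.08,-.095),.06),(D,s,ds(530,112),(.08,-.095),.06),(D,s,ds(318,222),(.08,.095),.06)]
for g in (ob,ob[:4],ob[4:9],ob[9:]): show("housing",g,[.54,.02,-.2])
ob=[(S,s,cs(155,397),(-.025,-.055),.005),(S,s,cs(490,422),(.045,0),.005),(S,s,cs(70,390),(-.043,-.07),.005),(S,s,cs(213,530),(.017,-.07),.005),
(S,s,cs(460,73),(-.043,.07),.005),(S,s,cs(610,192),(.017,.07),.005),(S,s,cs(617,382),(.062,.03),.005),(S,s,cs(450,533),(.062,-.03),.005)]
show("cover",ob,[.53,-.29,0])
ob=[(D,s,ds(233,452),(.075,-.065),.03),(D,s,ds(465,535),(-.075,-.065),.03),(D,s,ds(70,588),(.075,.065),.03),(D,s,ds(313,684),(-.075,.065),.03)]
show("tray",ob,[.51,.33,0])
ob=[(W,s,(180,117),(-.021,.029),.08),(W,s,(228,104),(.021,.029),.08),(W,s,(247,170),(.021,-.029),.08),(W,s,(203,181),(-.021,-.029),.08)]
show("stampW",ob,[.54,.07,-.2])
ob=[(S,s,hs(365,245),(-.021,-.029),.08),(S,s,hs(458,288),(.021,-.029),.08),(S,s,hs(521,175),(.021,.029),.08)]
show("stampS",ob,[.54,.07,-.2])
print("handle top scene",ray(S,hs(470,85),.14), "side",ray(D,ds(473,112),.146))
E
python3 f1.py
```

```text
housing [0.5371 0.0186] -15.01
[[0.3, -0.0], [0.2, 0.1], [-1.6, -1.9], [0.1, -0.3], [0.9, 0.1], [0.6, 0.4], [-1.7, -4.1], [3.6, -0.4], [-3.8, 2.2], [0.4, -1.2], [1.5, -2.8], [0.4, -2.9], [-1.3, -2.3]]
housing [0.5377 0.0179] -14.86
[[0.3, 0.3], [0.2, 0.4], [-1.6, -1.5], [0.3, 0.1]]
housing [0.5369 0.0184] -15.08
[[0.6, 0.2], [0.4, 0.6], [-1.8, -4.0], [3.5, -0.1], [-4.1, 2.2]]
housing [0.5326 0.0289] -14.89
[[0.2, 1.0], [1.4, -0.6], [-0.1, -0.9], [-2.1, 0.1]]
cover [ 0.5212 -0.2889] 2.12
[[-0.0, -0.3], [0.1, -0.3], [-0.5, 0.0], [0.2, 0.1], [-0.1, -0.3], [-0.2, 0.1], [0.3, 0.4], [0.1, 0.3]]
tray [0.5002 0.3448] -3.64
[[-0.0, -0.9], [1.2, -0.5], [-1.5, -0.0], [0.1, 1.1]]
stampW [0.5344 0.0716] 14.05
[[-0.2, -1.3], [-0.3, -1.3], [1.4, 1.8], [-0.3, 2.5]]
stampS [0.5373 0.0632] 17.51
[[-0.4, -0.1], [0.7, -1.1], [-0.3, 1.9]]
handle top scene [0.53425841 0.07510684 0.14      ] side [0.53076924 0.07791836 0.146     ]
```

```bash
python3 - <<'E'
from h import *
import pickle
d=pickle.load(open("a.pkl","rb"));s=d["s"]
crop(d["wrist"]["image"],150,80,120,120,6,"pics/c_st.png")
E
```

```text
(no output)
```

View pics/c_st.png

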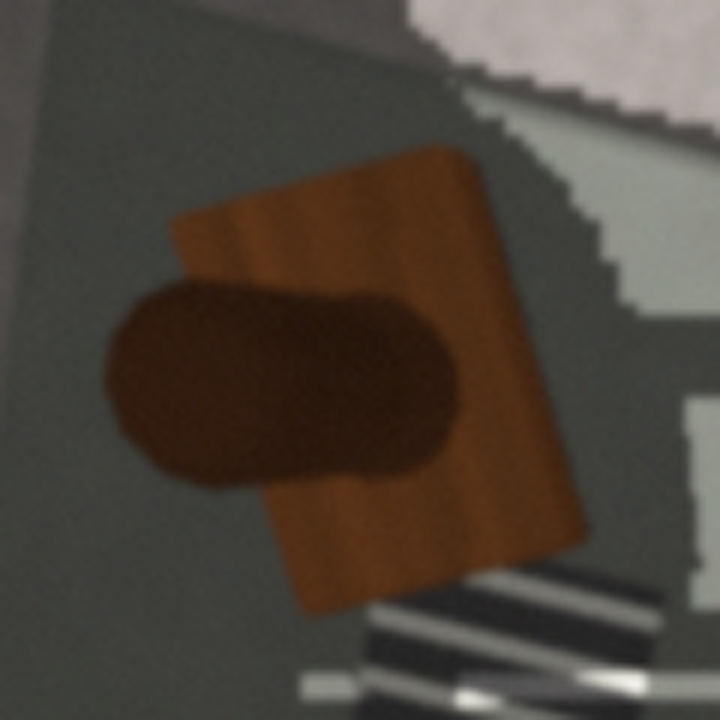

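```bash
python3 - <<'E'
from f1 import *
q=lambda x,y:c((150,80),6,x,y)
print(ray(W,q(207,383),.143,s),ray(W,q(360,385),.082,s))
show("st",[(W,s,q(172,215),(-.021,.029),.08),(W,s,q(465,148),(.021,.029),.08),(W,s,q(310,614),(-.021,-.029),.08),(W,s,q(585,545),(.021,-.029),.08)],[.54,.07,.2])
E
```

```text
housing [0.5371 0.0186] -15.01
[[0.3, -0.0], [0.2, 0.1], [-1.6, -1.9], [0.1, -0.3], [0.9, 0.1], [0.6, 0.4], [-1.7, -4.1], [3.6, -0.4], [-3.8, 2.2], [0.4, -1.2], [1.5, -2.8], [0.4, -2.9], [-1.3, -2.3]]
housing [0.5377 0.0179] -14.86
[[0.3, 0.3], [0.2, 0.4], [-1.6, -1.5], [0.3, 0.1]]
housing [0.5369 0.0184] -15.08
[[0.6, 0.2], [0.4, 0.6], [-1.8, -4.0], [3.5, -0.1], [-4.1, 2.2]]
housing [0.5326 0.0289] -14.89
[[0.2, 1.0], [1.4, -0.6], [-0.1, -0.9], [-2.1, 0.1]]
cover [ 0.5212 -0.2889] 2.12
[[-0.0, -0.3], [0.1, -0.3], [-0.5, 0.0], [0.2, 0.1], [-0.1, -0.3], [-0.2, 0.1], [0.3, 0.4], [0.1, 0.3]]
tray [0.5002 0.3448] -3.64
[[-0.0, -0.9], [1.2, -0.5], [-1.5, -0.0], [0.1, 1.1]]
stampW [0.5344 0.0716] 14.05
[[-0.2, -1.3], [-0.3, -1.3], [1.4, 1.8], [-0.3, 2.5]]
stampS [0.5373 0.0632] 17.51
[[-0.4, -0.1], [0.7, -1.1], [-0.3, 1.9]]
handle top scene [0.53425841 0.07510684 0.14      ] side [0.53076924 0.07791836 0.146     ]
[0.53266287 0.07208317 0.143     ] [0.53064965 0.07206627 0.082     ]
st [0.5334 0.072 ] 13.74
[[0.4, -0.5], [-0.5, -2.0], [0.1, 1.0], [0.0, 1.1]]
```

>>> arm_command --deltas '[-0.046,0,0.035,0,0,0,-0.092,0,0.071,0,0,0,-0.092,0,0.071,0,0,0,-0.092,0.03,0.071,0,0,0,-0.092,0.06,0.071,0,0,0,-0.092,0.09,0.071,0,0,0,-0.092,0.118,0.071,0,0,0,-0.092,0.118,0.071,0,0,0]' --hand 1 --grip_force 20

```text
time: 2.8
ee_pos: [0.532, 0.0702, 0.1028]
eef_rot: [0.707, -0.001, -0.001, -0.707]
ft_force: [0.0, -0.2, 1.2]
width: 0.0873
```

```bash
python3 - <<'E'
from bench import r
from h import *
s=r.read_state();print(s["ee_pos"],s["eef_rot"],s["ft_force"],s["time"])
p=r.camera("scene");crop(p["image"],290,120,160,150,4,"pics/d1.png")
p=r.camera("side");crop(p["image"],190,150,160,140,4,"pics/d2.png")
E
```

```text
[0.5320322  0.07023415 0.10282973] [ 0.70739831 -0.00147654 -0.00105029 -0.70681281] [ 0.03518345 -0.2097821   1.17248051] 2.8
```

View pics/d1.png

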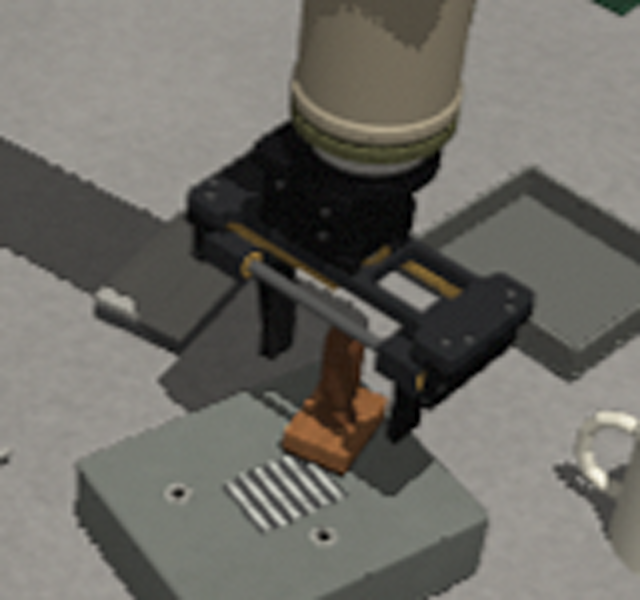

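View pics/d2.png

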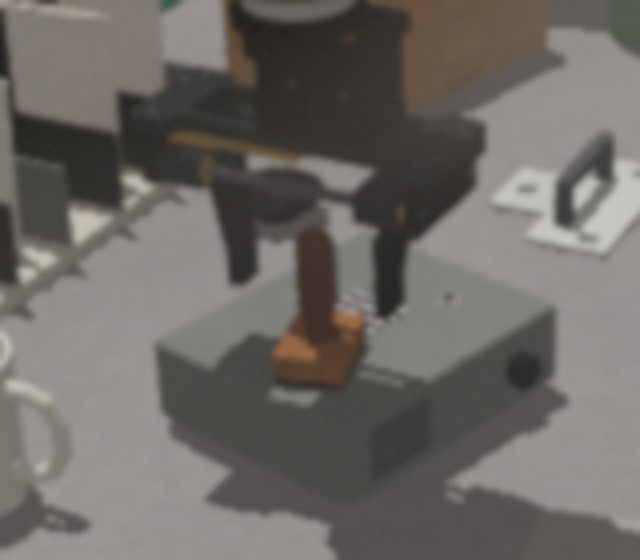

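>>> arm_command --deltas '[0,0,0,0,0,0,0,0,0,0,0,0,0,0,0,0,0,0,0,0,0,0,0,0,0,0,0,0,0,0,0,0,0,0,0,0]' --hand 0 --grip_force 20

```text
time: 3.65
ee_pos: [0.533, 0.071, 0.1046]
eef_rot: [-0.707, -0.0, -0.0, 0.707]
ft_force: [-0.1, 0.1, -0.7]
width: 0.0349
```

```bash
python3 - <<'E'
from bench import r
from h import *
import pickle
s=r.read_state();print(s["ee_pos"],s["width"],s["time"])
p=r.camera("scene");pickle.dump(p,open("e.pkl","wb"));crop(p["image"],380,140,120,100,6,"pics/e1.png")
E
```

```text
[0.53304987 0.07103504 0.10458128] 0.034868944313575775 3.65
```

View pics/e1.png

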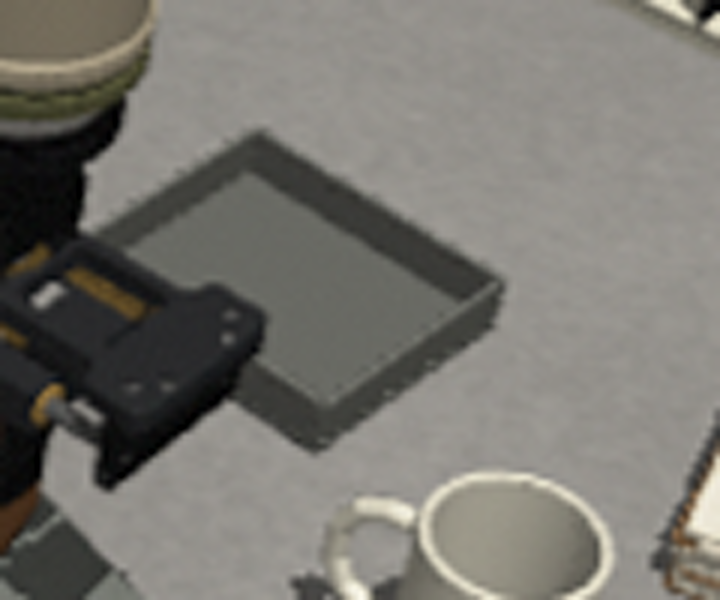

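Closing still in progress (35 mm). Keep closing, and compute the tray pose.

```bash
python3 - <<'E'
from f1 import *
p=pickle.load(open("e.pkl","rb"))
q=lambda x,y:c((380,140),6,x,y)
show("TRAY",[(p,None,q(258,132),(-.075,.065),.03),(p,None,q(505,282),(.075,.065),.03),(p,None,q(322,410),(.075,-.065),.03)],[.5,.34,0])
E
```

```text
housing [0.5371 0.0186] -15.01
[[0.3, -0.0], [0.2, 0.1], [-1.6, -1.9], [0.1, -0.3], [0.9, 0.1], [0.6, 0.4], [-1.7, -4.1], [3.6, -0.4], [-3.8, 2.2], [0.4, -1.2], [1.5, -2.8], [0.4, -2.9], [-1.3, -2.3]]
housing [0.5377 0.0179] -14.86
[[0.3, 0.3], [0.2, 0.4], [-1.6, -1.5], [0.3, 0.1]]
housing [0.5369 0.0184] -15.08
[[0.6, 0.2], [0.4, 0.6], [-1.8, -4.0], [3.5, -0.1], [-4.1, 2.2]]
housing [0.5326 0.0289] -14.89
[[0.2, 1.0], [1.4, -0.6], [-0.1, -0.9], [-2.1, 0.1]]
cover [ 0.5212 -0.2889] 2.12
[[-0.0, -0.3], [0.1, -0.3], [-0.5, 0.0], [0.2, 0.1], [-0.1, -0.3], [-0.2, 0.1], [0.3, 0.4], [0.1, 0.3]]
tray [0.5002 0.3448] -3.64
[[-0.0, -0.9], [1.2, -0.5], [-1.5, -0.0], [0.1, 1.1]]
stampW [0.5344 0.0716] 14.05
[[-0.2, -1.3], [-0.3, -1.3], [1.4, 1.8], [-0.3, 2.5]]
stampS [0.5373 0.0632] 17.51
[[-0.4, -0.1], [0.7, -1.1], [-0.3, 1.9]]
handle top scene [0.53425841 0.07510684 0.14      ] side [0.53076924 0.07791836 0.146     ]
TRAY [0.5071 0.332 ] -4.17
[[-0.3, -0.9], [0.4, 0.2], [-0.1, 0.3]]
```

>>> arm_command --deltas '[0,0,0,0,0,0,0,0,0,0,0,0,0,0,0,0,0,0,0,0,0,0,0,0]'

```text
time: 4.2
ee_pos: [0.533, 0.071, 0.1045]
eef_rot: [0.707, -0.0, -0.0, -0.707]
ft_force: [-0.5, 0.2, -0.7]
width: 0.0235
```

>>> arm_command --deltas '[0,-0.03,0,0,0,0,0,-0.07,0.01,0,0,0,-0.005,-0.08,0.06,0,0,0,-0.01,-0.08,0.11,0,0,0,-0.016,-0.08,0.16,0,0,0,-0.022,-0.08,0.21,0,0,0,-0.028,-0.08,0.266,0,0,0,-0.028,-0.08,0.266,0,0,0]'

```text
time: 5.2
ee_pos: [0.5024, 0.3425, 0.1842]
eef_rot: [-0.706, -0.002, 0.003, 0.708]
ft_force: [-0.3, -0.8, -1.3]
width: 0.0235
```

```bash
python3 - <<'E'
from bench import r
from h import *
import pickle
s=r.read_state();print(s["ee_pos"],s["width"],s["time"],s["ft_force"])
p=r.camera("scene");pickle.dump(p,open("f.pkl","wb"));crop(p["image"],330,80,200,190,4,"pics/f1.png")
p=r.camera("side");crop(p["image"],100,120,240,240,3,"pics/f2.png")
E
```

```text
[0.50235897 0.34248468 0.18416894] 0.023531934259735512 5.2 [-0.30461098 -0.79229391 -1.33835072]
```

View pics/f1.png

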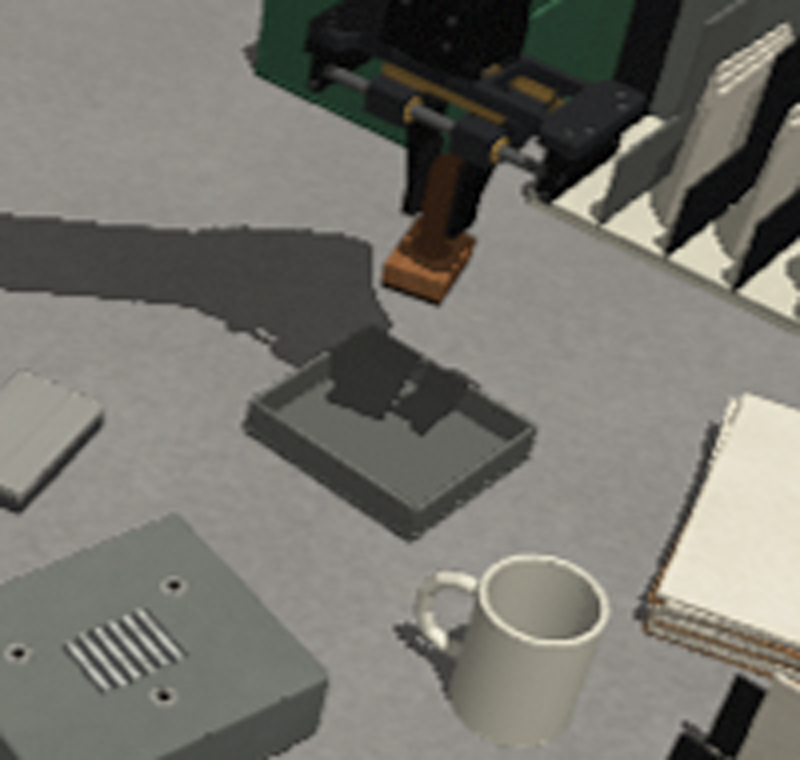

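View pics/f2.png

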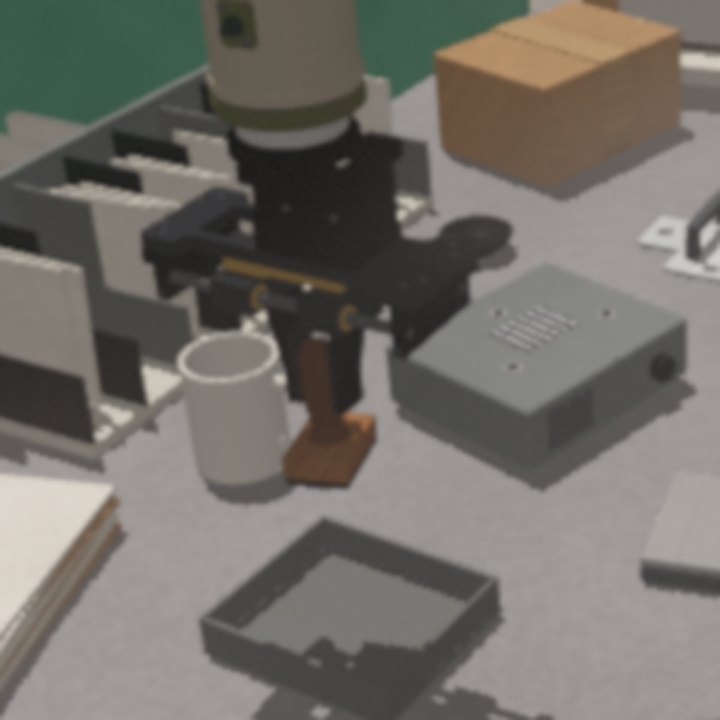

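```bash
sed -i '/^for g in/,$d' f1.py; python3 - <<'E'
from f1 import *
p=pickle.load(open("f.pkl","rb"))
q=lambda x,y:c((330,80),4,x,y)
show("TRAY",[(p,None,q(375,328),(-.075,.065),.03),(p,None,q(535,430),(.075,.065),.03),(p,None,q(412,512),(.075,-.065),.03),(p,None,q(247,408),(-.075,-.065),.03)],[.5,.34,0])
show("H",[(p,None,q(174,585),(-.025,.055),.06),(p,None,q(18,652),(-.025,-.055),.06),(p,None,q(163,695),(.045,0),.06)],[.5,.34,0])
E
```

```text
TRAY [0.5082 0.3304] -4.68
[[-0.8, -0.5], [0.9, 0.4], [0.2, 1.1], [-0.3, -1.7]]
H [0.5363 0.0183] -15.02
[[-0.0, -0.0], [-0.0, -0.0], [0.0, 0.0]]
```

>>> arm_command --deltas '[0.002,0.03,-0.004,0,0,0,0.002,0.07,-0.004,0,0,0,0.002,0.105,-0.004,0,0,0,0.002,0.125,-0.004,0,0,0,0.002,0.131,-0.004,0,0,0,0.002,0.134,-0.004,0,0,0,0.002,0.134,-0.004,0,0,0]'

```text
time: 6.18
ee_pos: [0.5076, 0.3333, 0.0516]
eef_rot: [-0.707, -0.0, -0.001, 0.707]
ft_force: [-0.3, 0.1, -1.5]
width: 0.0235
```

>>> arm_command --deltas '[0,0.001,0,0,0,0,0,0.002,0,0,0,0,0,0.002,0,0,0,0]'

```text
time: 6.55
ee_pos: [0.507, 0.333, 0.0486]
eef_rot: [-0.707, -0.0, -0.0, 0.707]
ft_force: [0.2, -0.0, -0.9]
width: 0.0233
```

>>> arm_command --deltas '[0,0.001,0,0,0,0,0,0.001,0,0,0,0]'

```text
time: 6.8
ee_pos: [0.5072, 0.3332, 0.0482]
eef_rot: [-0.707, -0.0, -0.0, 0.707]
ft_force: [-1.6, -1.3, 5.3]
width: 0.0231
```

>>> arm_command --deltas '[0,0,0,0,0,0,0,0,0,0,0,0,0,0,0,0,0,0,0,0,0,0,0,0]' --hand 1

```text
time: 7.3
ee_pos: [0.507, 0.333, 0.0475]
eef_rot: [-0.707, -0.0, -0.0, 0.707]
ft_force: [0.6, -0.7, 0.2]
width: 0.0553
```

>>> arm_command --deltas '[0,-0.02,0,0,0,0,0,-0.06,0,0,0,0,0,-0.1,0,0,0,0,0,-0.14,-0.03,0,0,0,0,-0.17,-0.08,0,0,0,0,-0.17,-0.13,0,0,0,0,-0.17,-0.18,0,0,0,0,-0.17,-0.23,0,0,0]'

```text
time: 8.3
ee_pos: [0.507, 0.1015, 0.2193]
eef_rot: [-0.707, -0.001, -0.001, 0.707]
ft_force: [-0.5, 0.1, -0.3]
width: 0.0869
```

```bash
python3 - <<'E'
from bench import r
from h import *
import pickle
s=r.read_state();print(s["ee_pos"],s["width"],s["time"],s["ft_force"],s["joint_positions"])
p=r.camera("scene");crop(p["image"],330,80,200,190,4,"pics/g1.png")
p=r.camera("side");crop(p["image"],140,220,150,150,4,"pics/g2.png")
E
```

```text
[0.50700735 0.10154232 0.21934728] 0.08690571387310629 8.3 [-0.51140863  0.12749394 -0.29416998] [-0.14064844  0.10289457 -0.15538043  1.74366677  0.01651168  1.29408371
 -0.29957362]
```

View pics/g1.png

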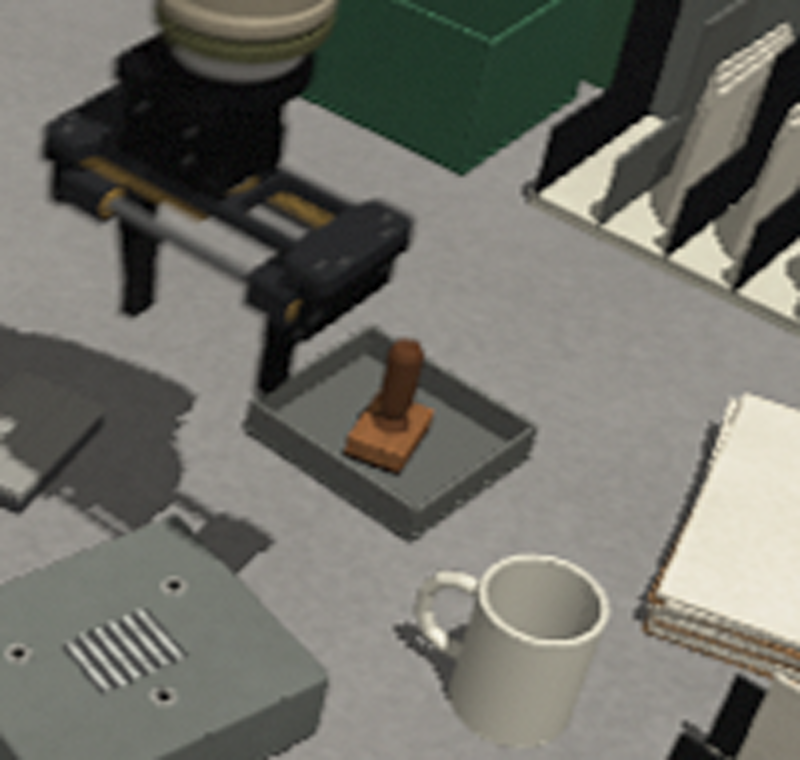

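View pics/g2.png

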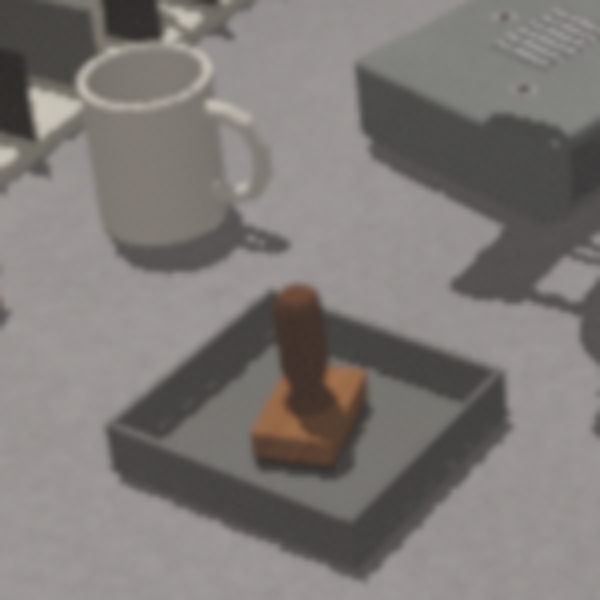

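>>> arm_command --deltas '[0.01,0,-0.06,0,0,0,0.02,0,-0.12,0,0,0,0.023,0,-0.163,0,0,0,0.023,0,-0.163,0,0,0,0.023,0,-0.163,0,0,0]'

```text
time: 9.02
ee_pos: [0.5302, -0.0588, 0.2185]
eef_rot: [-0.707, -0.001, -0.0, 0.707]
ft_force: [-0.4, 0.0, -0.1]
width: 0.087
```

```bash
python3 - <<'E'
from bench import r
from h import *
import pickle
s=r.read_state();print(s["ee_pos"],s["time"])
p=r.camera("wrist");pickle.dump((p,s),open("w1.pkl","wb"));cv2.imwrite("pics/w1.png",p["image"][:,:,::-1])
E
```

```text
[ 0.53023351 -0.05878272  0.21845814] 9.025
```

View pics/w1.png

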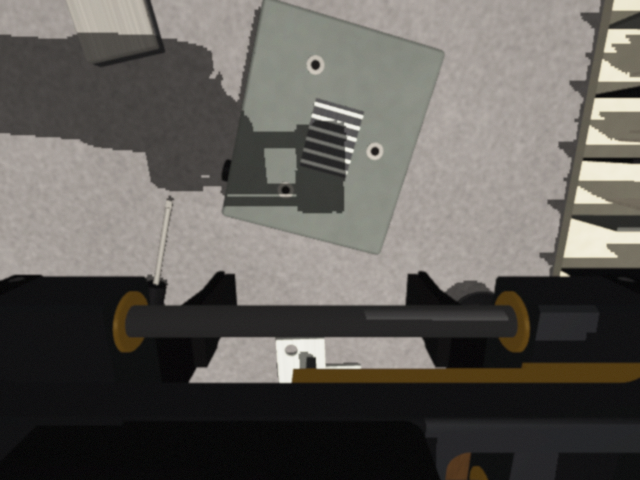

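>>> arm_command --deltas '[0,0,-0.06,0,0,0,0,0,-0.12,0,0,0,0,0,-0.18,0,0,0,0,0,-0.24,0,0,0,0,0,-0.3,0,0,0,0,0,-0.33,0,0,0,0,0,-0.33,0,0,0,0,0,-0.33,0,0,0]'

```text
time: 10.07
ee_pos: [0.5312, -0.3878, 0.2176]
eef_rot: [-0.707, -0.001, 0.001, 0.708]
ft_force: [-0.8, 0.3, 0.2]
width: 0.087
```

```bash
python3 - <<'E'
from bench import r
from h import *
import pickle
s=r.read_state();print(s["ee_pos"],s["time"])
p=r.camera("wrist");pickle.dump((p,s),open("w2.pkl","wb"));cv2.imwrite("pics/w2.png",p["image"][:,:,::-1])
E
```

```text
[ 0.53118621 -0.38775666  0.21759185] 10.075
```

View pics/w2.png

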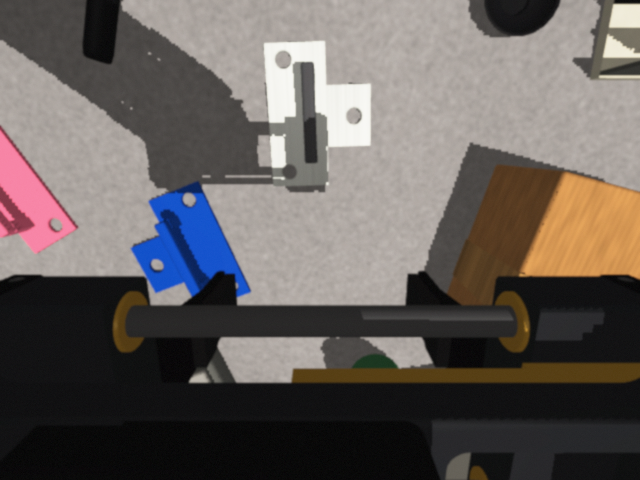

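```bash
python3 - <<'E'
from h import *
import pickle
p,s=pickle.load(open("w1.pkl","rb"));crop(p["image"],220,0,230,260,3,"pics/x1.png")
p,s=pickle.load(open("w2.pkl","rb"));crop(p["image"],250,25,140,185,4,"pics/x2.png")
E
```

```text
(no output)
```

View pics/x1.png

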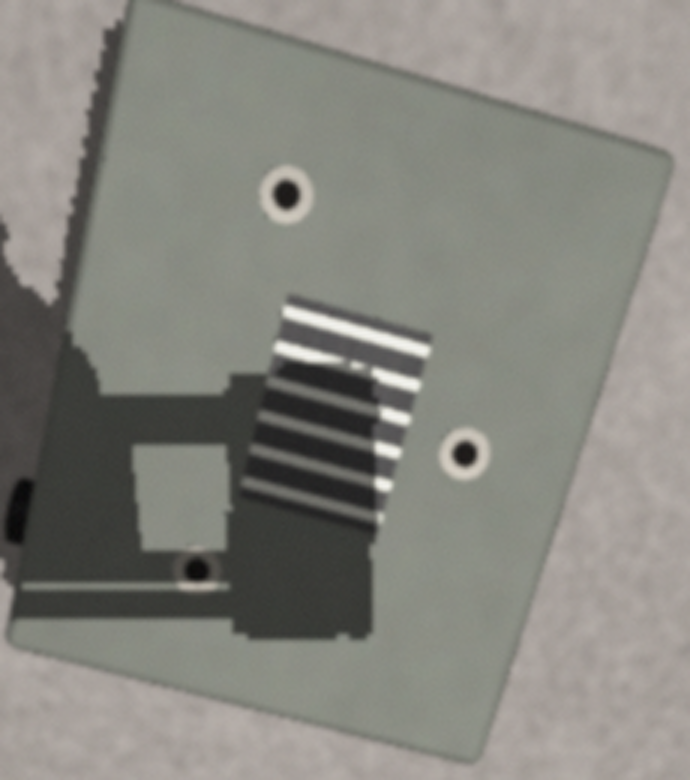

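View pics/x2.png

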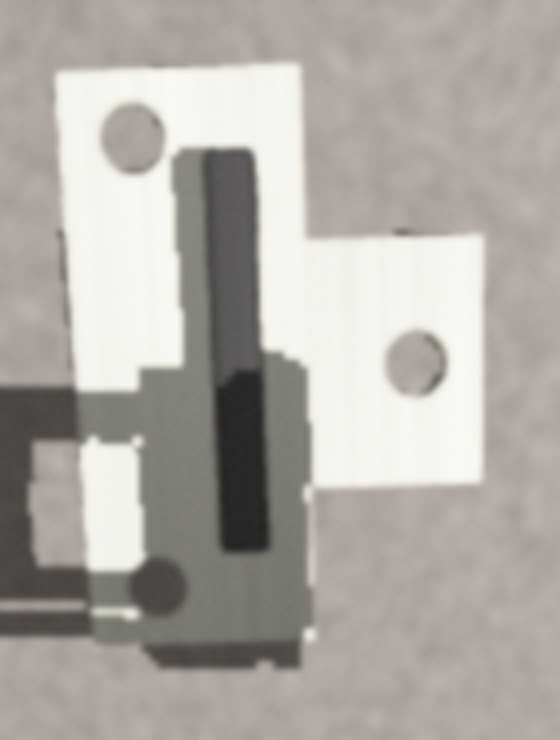

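```bash
cat > f2.py <<'E'
from h import *
import pickle
def c(o,k,x,y): return np.array([o[0]+(x+.5)/k-.5,o[1]+(y+.5)/k-.5])
def show(n,o,x0):
    v,e=fit(o,x0);print(n,v[:2].round(4),np.degrees(v[2]).round(2));print(e.round(1).tolist());return v
E
python3 - <<'E'
from f2 import *
p,s=pickle.load(open("w1.pkl","rb"));q=lambda x,y:c((220,0),3,x,y)
show("H",[(p,s,q(287,194),(-.025,.055),.06),(p,s,q(465,453),(.045,0),.06),(p,s,q(196,571),(-.025,-.055),.06)],[.53,0,-.2])
p,s=pickle.load(open("w2.pkl","rb"));q=lambda x,y:c((250,25),4,x,y)
o=[(p,s,q(133,138),(-.025,.055),.005),(p,s,q(416,362),(.045,0),.005),(p,s,q(158,587),(-.025,-.055),.005)]
show("C",o,[.53,-.3,0])
o+=[(p,s,q(58,72),(-.043,.07),.005),(p,s,q(301,64),(.017,.07),.005),(p,s,q(484,235),(.062,.03),.005),(p,s,q(482,485),(.062,-.03),.005)]
show("C",o,[.53,-.3,0])
a,b=ray(p,q(229,150),.04,s),ray(p,q(245,550),.04,s);print(a,b,(a+b)/2)
E
```

```text
H [0.536 0.019] -14.84
[[-0.1, 0.0], [-0.0, 0.2], [0.2, -0.2]]
C [ 0.5205 -0.2882] 2.09
[[-0.2, -0.3], [0.2, 0.1], [-0.1, 0.3]]
C [ 0.5206 -0.2884] 1.85
[[0.1, -0.3], [0.3, 0.5], [-0.2, 0.4], [-0.4, -0.1], [0.1, -0.0], [0.1, 0.1], [0.0, -0.6]]
[ 0.51875947 -0.24457239  0.04      ] [ 0.52200084 -0.33237756  0.04      ] [ 0.52038016 -0.28847497  0.04      ]
```

>>> arm_command --deltas '[-0.005,0.01,0.05,0,-1,0,-0.0095,0.04,0.1015,0,-2,0,-0.0095,0.09,0.1015,0,-2,0,-0.0095,0.13,0.1015,0,-2,0,-0.0095,0.16,0.1015,0,-2,0,-0.0095,0.185,0.1015,0,-2,0,-0.0095,0.2,0.1015,0,-2,0,-0.0095,0.2025,0.1015,0,-2,0]'

```text
time: 11.12
ee_pos: [0.5206, -0.2874, 0.0147]
eef_rot: [-0.707, -0.013, 0.013, 0.707]
ft_force: [0.6, 0.3, -0.3]
width: 0.087
```

>>> arm_command --deltas '[0,0,0,0,0,0,0,0,0,0,0,0]'

```text
time: 11.38
ee_pos: [0.5212, -0.2887, 0.0161]
eef_rot: [0.707, 0.013, -0.012, -0.707]
ft_force: [0.0, -0.2, 0.4]
width: 0.0871
```

```bash
python3 - <<'E'
from bench import r
from h import *
s=r.read_state();print(s["ee_pos"],R.from_quat(s["eef_rot"]).as_matrix().round(3).tolist(),s["time"],s["ft_force"])
p=r.camera("scene");crop(p["image"],180,220,170,160,4,"pics/i1.png")
p=r.camera("side");crop(p["image"],270,120,130,120,5,"pics/i2.png")
E
```

```text
[ 0.52121558 -0.28868971  0.01612113] [[0.999, 0.002, -0.035], [0.035, -0.001, 0.999], [0.002, -1.0, -0.001]] 11.375 [ 0.02902783 -0.15102081  0.44137996]
```

View pics/i1.png

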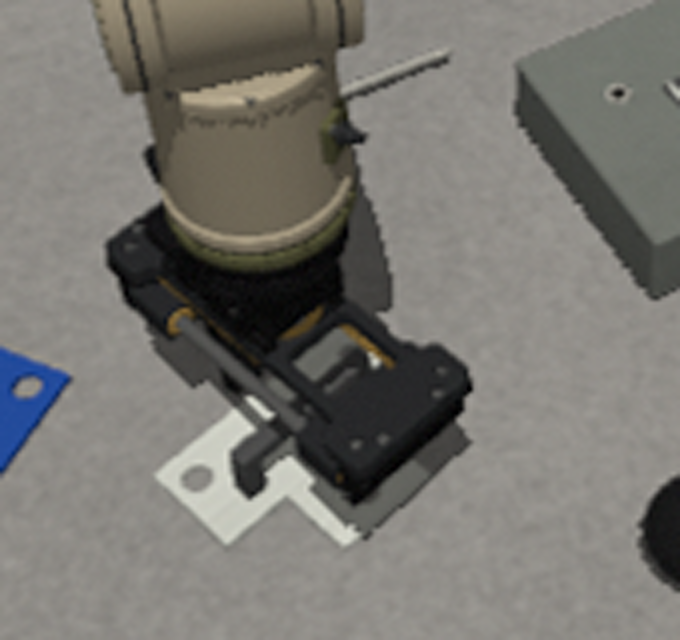

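View pics/i2.png

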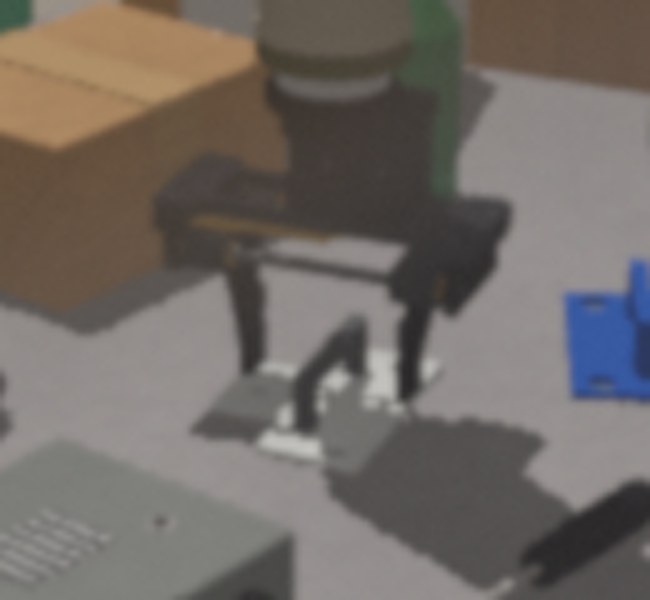

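>>> arm_command --deltas '[0,0,0,0,0,0,0,0,0,0,0,0,0,0,0,0,0,0,0,0,0,0,0,0,0,0,0,0,0,0,0,0,0,0,0,0,0,0,0,0,0,0,0,0,0,0,0,0]' --hand 0 --grip_force 45

```text
time: 12.48
ee_pos: [0.5206, -0.2885, 0.0151]
eef_rot: [-0.707, -0.012, 0.012, 0.707]
ft_force: [0.7, 0.4, 0.2]
width: 0.0149
```

>>> arm_command --deltas '[0,0,0,0,0,0,0,0,0,0,0,0,0,0,0,0,0,0]'

```text
time: 12.85
ee_pos: [0.5205, -0.2885, 0.0151]
eef_rot: [-0.707, -0.012, 0.012, 0.707]
ft_force: [-1.4, 0.3, 0.3]
width: 0.0117
```

>>> arm_command --deltas '[0,-0.01,0,0,0,0,0,-0.03,0,0,0,0,0,-0.06,0,0,0,0,0,-0.09,0.01,0,0,0,0.001,-0.11,0.03,0,0,0,0.003,-0.12,0.06,0,2,0,0.006,-0.12,0.09,0,4,0,0.0086,-0.12,0.1,0,5,0]'

```text
time: 13.85
ee_pos: [0.5259, -0.1862, 0.1356]
eef_rot: [-0.707, 0.018, -0.018, 0.707]
ft_force: [-0.8, -1.1, -3.2]
width: 0.0113
```

```bash
python3 - <<'E'
from bench import r
from h import *
s=r.read_state();print(s["ee_pos"],s["width"],s["time"],s["ft_force"],s["torque"])
p=r.camera("scene");crop(p["image"],200,180,220,160,3,"pics/j1.png")
E
```

```text
[ 0.52593622 -0.18618474  0.13558024] 0.01127290534791408 13.85 [-0.83709988 -1.08284573 -3.15870966] [-0.04606614  0.04931259  0.02236387]
```

View pics/j1.png

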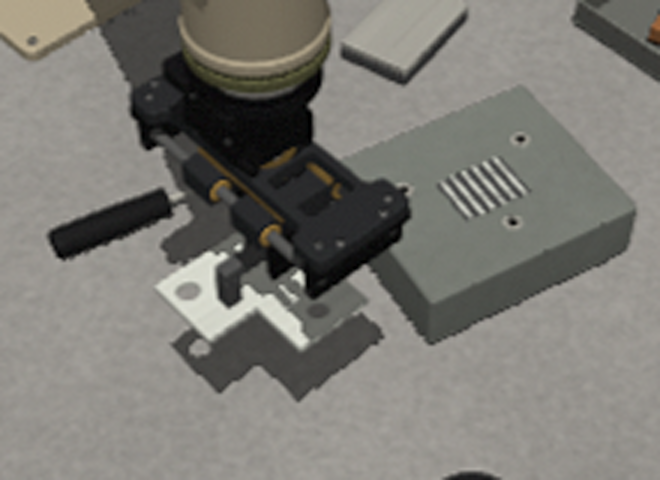

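>>> arm_command --deltas '[0,0,0.03,0,2,0,0,0,0.07,0,4,0,0,0,0.11,0,6,0,0,0,0.15,0,8,0,0,0,0.18,0,10,0,0,0,0.2,0,11.9,0,0,0,0.207,0,11.9,0,0,0,0.207,0,11.9,0]'

```text
time: 14.9
ee_pos: [0.5366, 0.0175, 0.135]
eef_rot: [0.701, -0.092, 0.092, -0.701]
ft_force: [-0.4, -0.8, -2.1]
width: 0.0112
```

>>> arm_command --deltas '[0,0,0,0,0,0,0,0,0,0,0,0]'

```text
time: 15.15
ee_pos: [0.5365, 0.0174, 0.1351]
eef_rot: [0.701, -0.092, 0.092, -0.701]
ft_force: [0.5, -0.7, -3.1]
width: 0.0109
```

```bash
python3 - <<'E'
from bench import r
from h import *
import pickle
s=r.read_state();print(s["ee_pos"],R.from_quat(s["eef_rot"]).as_matrix().round(4).tolist(),s["width"],s["time"],s["ft_force"],s["torque"])
a=r.camera("scene");crop(a["image"],290,150,160,150,5,"pics/k1.png")
b=r.camera("side");crop(b["image"],200,130,160,150,5,"pics/k2.png")
w=r.camera("wrist");cv2.imwrite("pics/k3.png",w["image"][:,:,::-1])
pickle.dump((s,a,b,w),open("k.pkl","wb"))
E
```

```text
[0.5364753  0.01743703 0.13506473] [[0.9661, 0.0001, 0.2582], [-0.2582, -0.0003, 0.9661], [0.0001, -1.0, -0.0002]] 0.010922369538981066 15.15 [ 0.53341811 -0.65405606 -3.06660418] [ 0.04627179  0.01459188 -0.00466693]
```

View pics/k1.png

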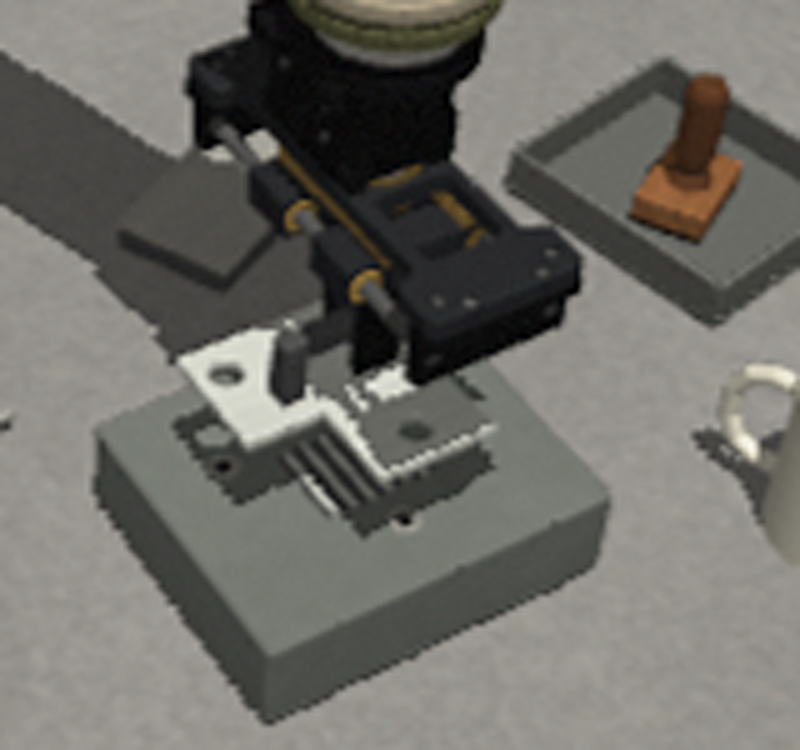

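View pics/k2.png

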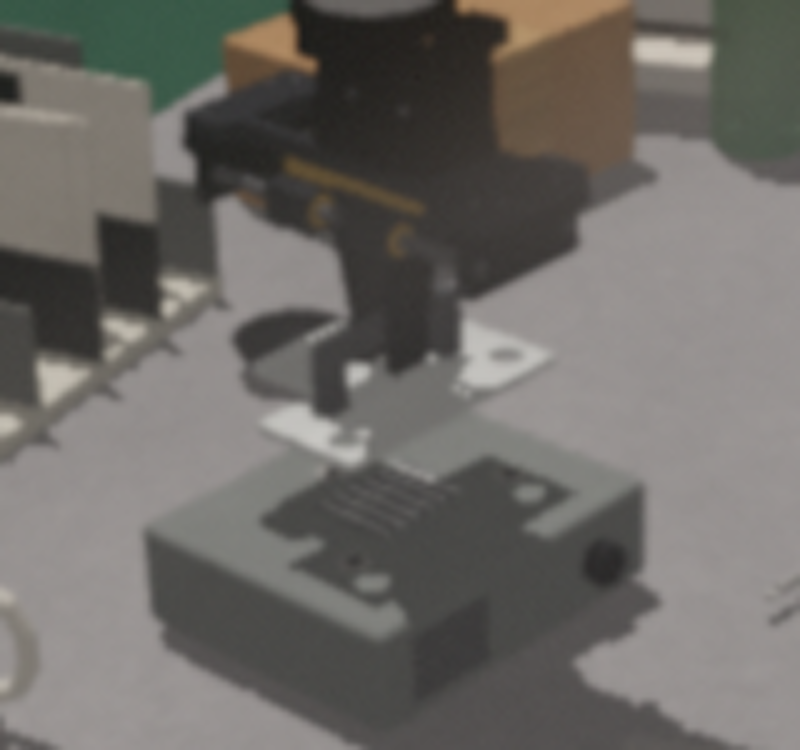

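View pics/k3.png

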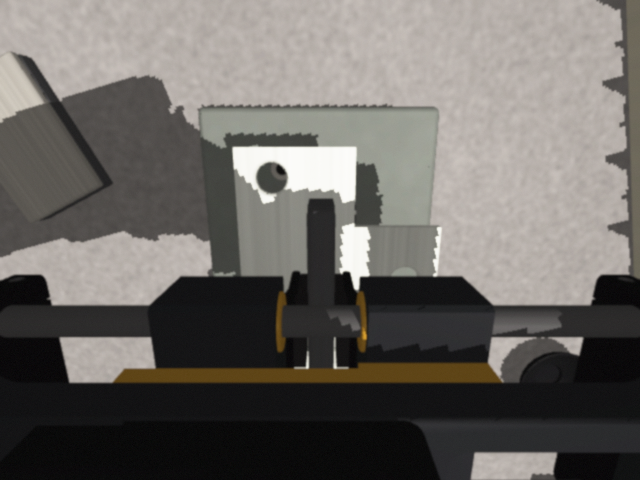

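```bash
cat > f3.py <<'E'
from f2 import *
def fit6(obs,v0):
    def f(v):
        Rm=R.from_rotvec(v[3:]).as_matrix()
        return np.concatenate([proj(p,Rm@np.array(m)+v[:3],s)[0]-uv for p,s,uv,m in obs])
    o=least_squares(f,v0,loss="soft_l1")
    J=o.jac;cov=np.linalg.inv(J.T@J)
    return o.x,f(o.x).reshape(-1,2),np.sqrt(np.diag(cov))*.5
E
python3 - <<'E'
from f3 import *
s,a,b,w=pickle.load(open("k.pkl","rb"))
q=lambda x,y:c((290,150),5,x,y); g=lambda x,y:c((200,130),5,x,y)
h1=(-.025,-.055,.005);h2=(.045,0,.005);h0=(-.025,.055,.005)
A=[(a,s,q(227,375),h1),(a,s,q(415,431),h2),(a,s,q(180,355),(-.043,-.07,.005)),(a,s,q(247,443),(.017,-.07,.005)),(a,s,q(497,428),(.062,.03,.005)),(a,s,q(386,471),(.062,-.03,.005))]
B=[(b,s,g(505,355),h1),(b,s,g(350,437),h0),(b,s,g(553,352),(-.043,-.07,.005)),(b,s,g(260,424),(.017,.07,.005)),(b,s,g(362,463),(-.043,.07,.005))]
C=[(w,s,(272,178),h0),(w,s,(233,147),(-.043,.07,.005)),(w,s,(356,147),(.017,.07,.005)),(w,s,(441,226),(.062,.03,.005))]
v0=[.536,.018,.12,0,0,-.26]
for n,o in (("pred",None),("AC",A+C),("A",A),("ABC",A+B+C)):
    if o is None:
        for O in (A,B,C):
            v=np.array([.5365,.0174,.12,0,0,-.2612]);Rm=R.from_rotvec(v[3:]).as_matrix()
            print(np.array([proj(p,Rm@np.array(m)+v[:3],t)[0]-u for p,t,u,m in O]).round(1).tolist())
    else:
        v,e,sd=fit6(o,v0);print(n,v[:3].round(4),np.degrees(v[3:]).round(2),"sd",sd.round(4));print(e.round(1).tolist())
E
```

```text
[[-0.4, -1.3], [0.1, -1.6], [-0.9, 0.1], [-0.3, -0.5], [-0.6, -1.0], [-1.3, 0.5]]
[[1.6, -1.4], [0.5, -1.0], [1.8, -0.8], [0.9, -1.6], [-0.8, -1.3]]
[[-3.3, 1.3], [-2.8, 0.8], [-1.6, 1.0], [-1.2, 2.5]]
AC [0.5379 0.0175 0.1188] [ -0.86   0.58 -14.7 ] sd [0.0002 0.0001 0.0006 0.0106 0.0127 0.0027]
[[0.1, -0.9], [0.6, -0.8], [-0.4, 0.4], [0.3, -0.0], [-0.1, -0.1], [-0.6, 1.2], [-0.5, 0.1], [0.4, 0.2], [0.1, -0.3], [-0.1, 0.1]]
A [0.5378 0.0174 0.1158] [ -3.84  -1.68 -14.64] sd [0.0049 0.0056 0.0075 0.0354 0.0328 0.0228]
[[0.1, -0.5], [0.6, -0.7], [-0.4, 0.9], [0.4, -0.5], [-0.2, 0.2], [-0.5, 0.6]]
ABC [0.5379 0.0175 0.1178] [ -0.65  -0.36 -14.66] sd [0.0002 0.0001 0.0004 0.008  0.0094 0.0027]
[[0.1, -0.4], [0.6, -0.8], [-0.4, 1.1], [0.3, 0.3], [-0.1, -0.2], [-0.6, 1.2], [1.0, -0.9], [0.2, 0.0], [1.1, -0.3], [0.5, -0.5], [-1.1, -0.1], [-0.4, -0.1], [0.8, 0.1], [-0.2, -0.4], [-0.1, -0.0]]
```

>>> arm_command --deltas '[-0.0018,0.008,0.0007,0,0,0,-0.0018,0.02,0.0007,0,0,0,-0.0018,0.032,0.0007,0,0,0,-0.0018,0.041,0.0007,0,0,0,-0.0018,0.046,0.0007,0,0,0,-0.0018,0.049,0.0007,0,0,0,-0.0018,0.049,0.0007,0,0,0,-0.0018,0.049,0.0007,0,0,0]'

```text
time: 16.3
ee_pos: [0.5352, 0.0196, 0.0864]
eef_rot: [-0.701, 0.091, -0.092, 0.701]
ft_force: [-0.1, -0.2, -2.6]
width: 0.0116
```

```bash
python3 - <<'E'
from bench import r
from h import *
import pickle
s=r.read_state();print(s["ee_pos"],R.from_quat(s["eef_rot"]).as_matrix().round(4).tolist(),s["width"],s["time"],s["ft_force"],s["torque"])
a=r.camera("scene");crop(a["image"],310,210,110,90,7,"pics/l1.png")
b=r.camera("side");crop(b["image"],220,180,120,100,6,"pics/l2.png")
w=r.camera("wrist");crop(w["image"],190,100,260,190,3,"pics/l3.png")
pickle.dump((s,a,b,w),open("l.pkl","wb"))
E
```

```text
[0.53518105 0.01963135 0.08641476] [[0.9664, 0.0007, 0.2571], [-0.2571, 0.0001, 0.9664], [0.0007, -1.0, 0.0003]] 0.011566031176829548 16.3 [-0.14020547 -0.23264104 -2.57900107] [-0.02871183  0.01647667 -0.02049872]
```

View pics/l1.png

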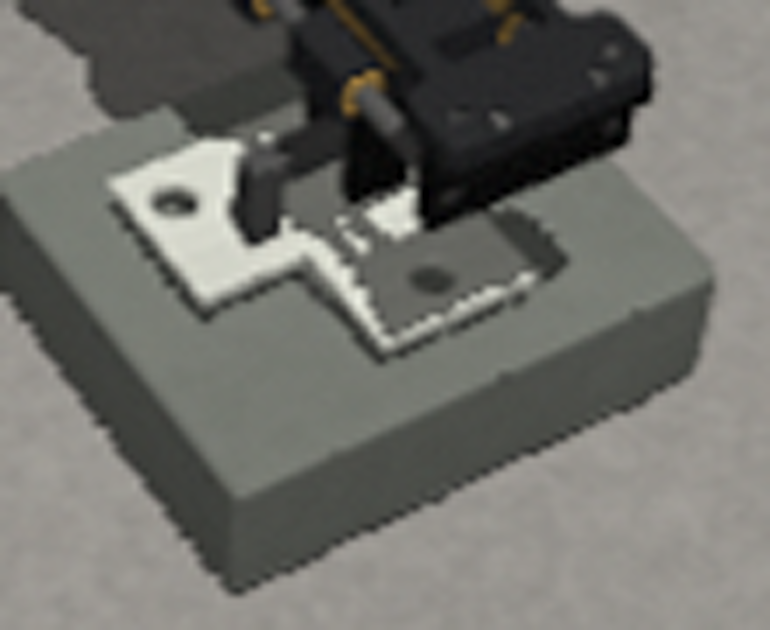

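View pics/l2.png

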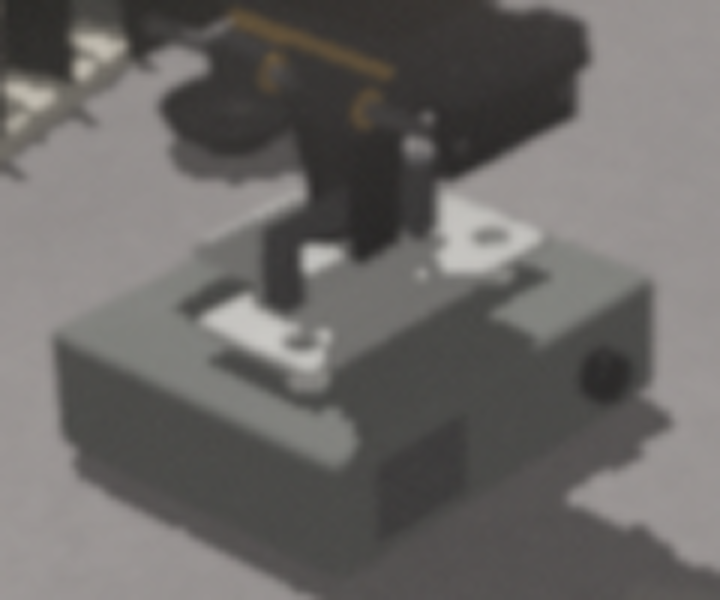

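View pics/l3.png

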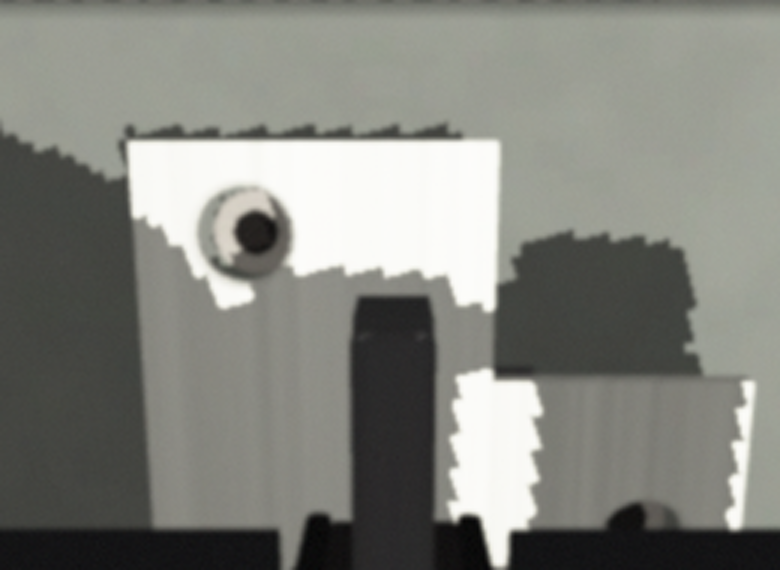

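```bash
python3 - <<'E'
from f3 import *
s,a,b,w=pickle.load(open("l.pkl","rb"))
q=lambda x,y:c((190,100),3,x,y)
t0=ray(w,q(257,232),.06,s);print("thread0",t0)
for z in (.074,.075,.076): print("hole0",z,ray(w,q(245,233),z,s), ray(w,q(314/1+0,140),z,s))
Rm=R.from_euler('z',-14.9,degrees=True).as_matrix()
print("model thread0",Rm@[-.025,.055,0]+[.5362,.0186,0])
A=lambda x,y:c((310,210),7,x,y)
h1=(-.025,-.055,.005);h2=(.045,0,.005);h0=(-.025,.055,.005)
O=[(w,s,q(245,233),h0),(w,s,q(126,141),(-.043,.07,.005)),(w,s,q(500,140),(.017,.07,.005)),(w,s,q(755,380),(.062,.03,.005)),
(a,s,A(176,201),h1),(a,s,A(433,278),h2),(a,s,A(110,183),(-.043,-.07,.005)),(a,s,A(207,303),(.017,-.07,.005)),(a,s,A(537,275),(.062,.03,.005)),(a,s,A(386,345),(.062,-.03,.005))]
g=lambda x,y:c((220,180),6,x,y)
B=[(b,s,g(491,236),h1),(b,s,g(303,342),h0),(b,s,g(200,318),(.017,.07,.005)),(b,s,g(326,365),(-.043,.07,.005)),(b,s,g(543,237),(-.043,-.07,.005))]
for n,o in (("W+S",O),("all",O+B)):
    v,e,sd=fit6(o,[.536,.018,.07,0,0,-.26]);print(n,v[:3].round(4),np.degrees(v[3:]).round(2),sd.round(4));print(e.round(1).tolist())
show("planar W",[(p,t,u,m[:2],.075) for p,t,u,m in O[:4]],[.536,.018,-.26])
show("planar S",[(p,t,u,m[:2],.075) for p,t,u,m in O[4:]],[.536,.018,-.26])
H=[(a,s,A(240,498),(.08,-.095,.06)),(a,s,A(715,275),(.08,.095,.06))]
E
```

```text
thread0 [0.52624342 0.07853387 0.06      ]
hole0 0.074 [0.52634788 0.07962269 0.074     ] [0.54162206 0.09108343 0.074     ]
hole0 0.075 [0.52650853 0.07967303 0.075     ] [0.54169473 0.09106776 0.075     ]
hole0 0.076 [0.52666918 0.07972337 0.076     ] [0.54176741 0.09105208 0.076     ]
model thread0 [0.5261829 0.078179  0.       ]
W+S [0.5365 0.0201 0.0699] [  1.29   0.36 -14.78] [0.0002 0.0002 0.0005 0.0105 0.0117 0.0028]
[[-0.5, 0.5], [0.4, -0.2], [0.2, -0.0], [-0.2, -0.1], [0.1, 0.0], [0.1, -0.4], [0.0, 0.1], [-0.3, -0.1], [0.5, -0.2], [0.0, 0.2]]
all [0.5366 0.0201 0.069 ] [  1.01  -0.5  -14.72] [0.0002 0.0001 0.0004 0.0081 0.0092 0.0027]
[[-0.3, 0.2], [1.0, -0.2], [-0.2, -0.1], [-0.3, -0.2], [0.1, 0.3], [0.2, -0.4], [0.0, 0.5], [-0.3, 0.0], [0.5, -0.3], [0.0, 0.2], [0.7, -0.3], [0.6, -1.1], [0.4, -0.6], [-2.1, 0.1], [1.6, -0.3]]
planar W [0.5365 0.02  ] -14.72
[[-0.3, 0.3], [1.1, -0.1], [-0.2, -0.1], [-0.2, -0.2]]
planar S [0.537  0.0191] -14.62
[[0.0, 0.1], [0.1, -0.3], [-0.1, 0.1], [-0.4, -0.2], [0.4, 0.1], [0.0, 0.2]]
```

>>> arm_command --deltas '[0,0,0,0,0,0,0,0,0,0,0,0,0,0,0,0,0,0,0,0,0,0,0,0]'

```text
time: 16.95
ee_pos: [0.5349, 0.0196, 0.0861]
eef_rot: [-0.701, 0.092, -0.092, 0.701]
ft_force: [-0.1, 0.2, -3.6]
width: 0.0113
```

```bash
python3 - <<'E'
from bench import r
from h import *
import pickle
for i in range(3):
    s=r.read_state();print(s["ee_pos"].round(4),s["joint_vel"].round(3),s["time"],s["ft_force"].round(1))
    w=r.camera("wrist")
crop(w["image"],190,100,260,190,3,"pics/m3.png")
pickle.dump((s,w),open("m.pkl","wb"))
E
```

```text
[0.5349 0.0196 0.0861] [ 0.    -0.    -0.001 -0.    -0.001 -0.001 -0.   ] 16.95 [-0.1  0.2 -3.6]
[0.5349 0.0196 0.0861] [-0.001 -0.001  0.     0.     0.001  0.001  0.001] 17.0 [ 0.5  0.9 -3.2]
[0.5349 0.0196 0.0861] [-0.    -0.003  0.     0.    -0.     0.002 -0.002] 17.05 [-0.3  0.5 -2.7]
```

View pics/m3.png

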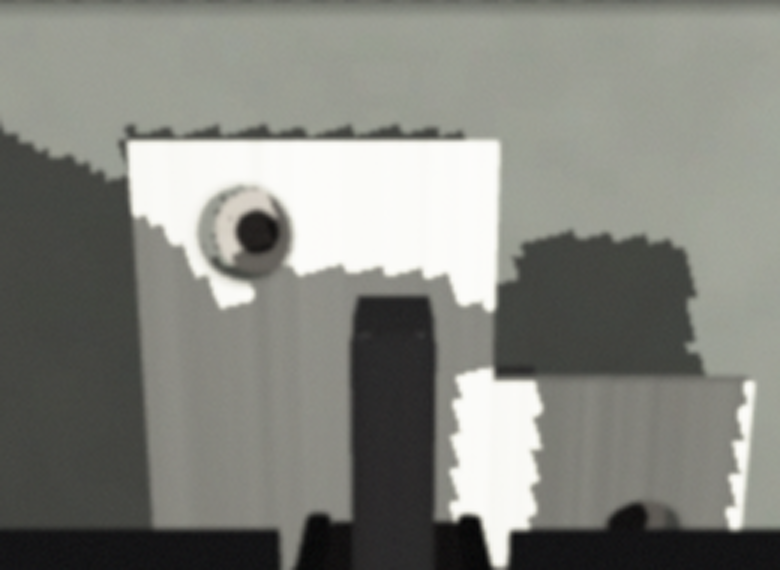

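>>> arm_command --deltas '[-0.0002,0.0005,-0.001,0,0,0,-0.0002,0.0005,-0.001,0,0,0,-0.0002,0.0005,-0.001,0,0,0,-0.0002,0.0005,-0.001,0,0,0,-0.0002,0.0005,-0.001,0,0,0,-0.0002,0.0005,-0.001,0,0,0]'

```text
time: 17.85
ee_pos: [0.5345, 0.0187, 0.0856]
eef_rot: [-0.701, 0.092, -0.092, 0.701]
ft_force: [0.4, -0.3, -2.8]
width: 0.0114
```

```bash
python3 - <<'E'
from bench import r
from f2 import *
s=r.read_state();print(s["ee_pos"].round(4),s["time"],s["ft_force"].round(1),s["width"])
w=r.camera("wrist");crop(w["image"],240,140,60,60,10,"pics/n3.png")
a=r.camera("scene");cv2.imwrite("pics/n1.png",a["image"][:,:,::-1])
pickle.dump((s,w,a),open("n.pkl","wb"))
E
```

```text
[0.5345 0.0187 0.0856] 17.85 [ 0.4 -0.3 -2.8] 0.011446798689394865
```

View pics/n3.png

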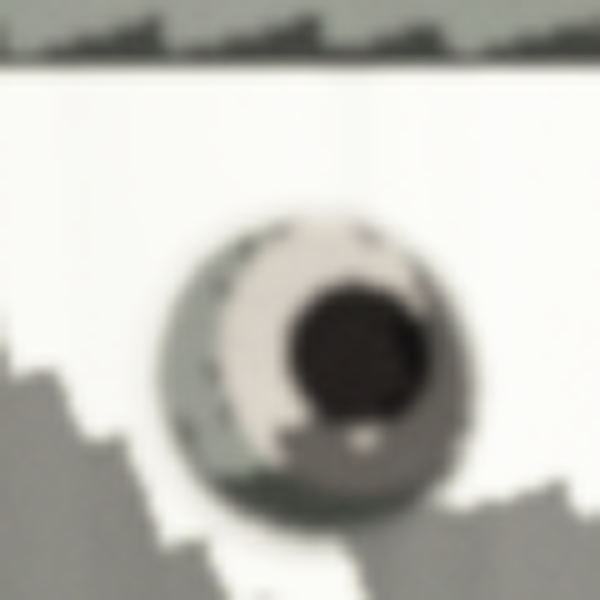

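View pics/n1.png

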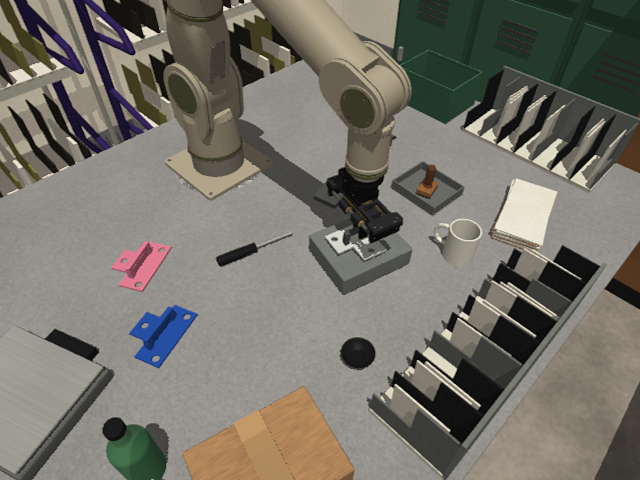

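```bash
python3 - <<'E'
from f2 import *
from bench import r
s,w,a=pickle.load(open("n.pkl","rb"))
q=lambda x,y:c((240,140),10,x,y)
t=ray(w,q(358,352),.06,s);h=ray(w,q(318,370),.0753,s);print(t,h,h-t)
s=r.read_state();print(s["ee_pos"],abs(s["joint_vel"]).max())
r.close_job()
E
```

```text
[0.52600436 0.0788007  0.06      ] [0.52610149 0.07917535 0.0753    ] [9.71320224e-05 3.74650455e-04 1.53000000e-02]
[0.53446486 0.01869735 0.08556188] 0.0015856936277777605
the job is handed in; nothing more can be done
```

The stamp is standing upright in the tray, and the bare aluminium cover plate is held by its handle over the housing. I handed the job in at about 18 s with the arm still and the gripper closed at 45 N. `close_job` gives no verdict, so I can't say how it was judged.

- **Stamp:** after I let go, the scene and side images both showed it standing upright in the middle of the tray.
- **Hole alignment:** in the last wrist image, hole 0 was within about 0.4 mm of threaded hole 0. The fits one small nudge (about 1 mm) earlier put the plate's yaw within about 0.3° of the housing's. I did not remeasure holes 1 and 2 after that nudge.
- **Height:** the arm's own reading puts the plate about 10.5 mm above the housing. The camera fits before the last 0.5 mm drop gave 9 to 10 mm.
- **Level:** the tool points straight down and the wrist moments are near zero. The camera fit suggested a tilt of about 1°, with an uncertainty of about 0.5°.
- **Contact:** the last wrist force was about −2.8 N vertically, consistent with the plate's weight alone.
- **Disagreement:** the side camera's fits were 5 to 10 mm off in y compared with the other two cameras. I relied on the wrist and scene cameras instead.
- **Everything else:** in the last scene image the pink and blue look-alikes and the other things in view looked to be where they started. I checked this by eye only.

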